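# Load the cover into the drill jig, gasket face down, and lock the clamp

### The job

The toggle clamp of the drill jig is locked shut over an empty pocket. Release it by swinging its red handle right back, turn the aluminium cover over and seat it flat in the jig's pocket with its gasket face down and its boss up, then bring the red handle back upright past its dead point, so that the rubber pad holds the cover down, and let go. Leave the marker, the centre punch and the spanner where they are.

Things in the scene. Friction and masses are not known exactly. Their poses are not given: they have to be found in the camera images.
- cover: Grey cast aluminium cover, 40 mm tall, 0.12 to 0.24 kg. Origin: middle of its flat gasket face (dark bore); z points thence to the boss. Flange 60 (x) x 46 (y) x 8 mm; block 36 (x) x 42 (y) up to z = 34; round boss, 29 across, up to z = 40. Starts upside down on its boss, z down. Same under half a turn about z. Lies steadily on a long side: origin 23.6 mm up, boss end 0.08 rad low.
- drill_jig: Fixed steel plate 112 (x) x 166 (y, from -55 to +111) x 10 mm with an aluminium nest block 98 x 72 mm, top at z = 24, and a toggle clamp at its +y end. Origin: on the bench under the pocket's middle; z up. The clamp swings in the plane x = 0: arm pivot at y = 60, z = 62 mm. Clamp base and straps lie at y 45 to 102, up to 28 mm wide; open, its arm stands up to z = 135, pad at y = 52.
- pocket (a point): Middle of the floor of the nest's rectangular pocket, 19 mm above the bench; axes as the jig's. Pocket 62.4 (x) x 48.4 (y) mm, 5 mm deep, its mouth chamfered 2.5 mm (a slippery lead-in); it takes the cover's flange (60 along x, 46 along y, either way round), which then stands 3 mm proud. Nearer to the robot stands a tin, 85 mm across, 50 tall (fixed).
- clamp_arm (a joint): Angle of the clamp's arm, rad: 0 locked empty (arm level over the pocket, rubber pad 35 mm above its floor), about 0.035 locked on a seated cover, 1.5 fully open (arm upright, clear of the pocket; the stop). It stays where it is left and follows the handle, roughly 1:1, except near the dead point, where it hardly moves.
- handle_grip (a point): On the red handle grip (18 wide along the jig's x, 17 thick, 50 mm long), 14 mm below its free end. Locked: upright, at y = 74, z = 166 mm in the jig's frame. It swings back to +y on a circle of 104 mm about y = 65, z = 65 to y = 165, z = 38 fully open. Dead point: y = 83. Moves with 1 to 5 N, 15 to 20 N over the dead point on a cover; pinch it here along the jig's x: it turns between the fingers.
- clamp_pad: Black rubber pad, 19 mm across, on a sprung spindle under the end of the clamp's arm. Origin: middle of its lower face. Locked on a seated cover it is pushed 3 mm up and presses on the boss with about 12 N.
- marker: White marker pen with a black cap lying on the bench, 126 (along its y) x 14 x 14 mm; a bystander. Origin under its middle.
- centre_punch: Steel centre punch lying on the bench, 100 (along its y) x 10 x 10 mm; a bystander. Origin under its middle.
- spanner_13: Steel spanner lying on the bench, 187 (along its y) x 26 x 8 mm; a bystander. Origin under its middle.

How it is judged:
By the outcome, as a careful person would: the job done as asked, in the order asked, and still so for the second after the job is handed in, with the robot touching nothing.
It also fails if it takes over 72 s, if anything falls off the work surface, if the arm or the gripper's body presses on something with over 40 N, if the wrist force passes 120 N, or if a joint passes its speed limit or range.

### The arm

A 7-joint arm with a two-finger parallel gripper is mounted at the origin on the work surface; the furniture and walls round the work are solid. World frame = base frame: x ahead of the robot, y to its left, z up, the work surface at z = 0. Lengths are in m, angles in rad, forces in N, time in s.
With the tool pointing down it reaches from about 0.35 to 0.9 m from the base axis. Payload 8.1 kg.
Tool frame: the origin (TCP) lies where the fingers leave the gripper's body, on its centre line; the fingertips stand 73 mm ahead of it and the grasp point (between the pads) lies 54 mm ahead of it; z points along the fingers, y is the line along which they close (so a half turn about z gives the same grasp; the last joint's range is limited). The gripper opens to 85 mm and grips with 20 to 120 N. Pads are 22 mm wide; open, the fingers measure 114 mm over their backs; the gripper's body (76 mm by 85 mm) begins 54 mm behind the grasp point. The pads swing forward as they close: fully open they stand 13 mm farther back than shut.
Start: joints at [1.137, 0.434, 0.025, 1.573, -0.012, 1.134, -0.075], TCP at [0.203, -0.591, 0.304] pointing down, gripper open.
Joint ranges: [-2.62, 2.62], [-0.44, 2.09], [-1.27, 1.32], [0.08, 2.57], [-1.32, 4.46], [0.12, 2], [-2.74, 2.74]. Speed limits (rad/s): [2.22, 2.22, 3.01, 3.01, 3.14, 3.14, 3.14].

### API

Orientations are given as a unit quaternion [x, y, z, w].
In Python, from cell import ctrl, get_obs, optics, models gives the robot as it stands. Calls block until the motion is done:
- ctrl.goto(position, orientation): joint-space move of the TCP to a pose.
- ctrl.move_straight(position, ori=None, rate=0.15): straight line of the TCP; ori=None keeps the orientation; rate is the mean speed in m/s.
- ctrl.move_j(angles): joint-space move.
- ctrl.gripper_to(opening): finger opening in m; the grip force is fixed at half the most; returns when the fingers have stopped.
- ctrl.hold(seconds).
- ctrl.solve_ik(position, orientation): joint angles nearest the present ones, or None.
- get_obs(): the state.
- optics.grab_frame(name): name is "scene" or "top" or "wrist"; returns the picture (384x512x3 uint8, red, green, blue); there is no depth.
- optics.calibration(name): a dict with "fx", "fy", "cx", "cy" (pixels), "k1" (the pictures are not rectified: a ray, as slopes to the right and down, at radius r is drawn at 1 + k1 r^2 times it, then the intrinsics apply), "extrinsics" (4x4, takes a point from camera to world coordinates). Camera axes: x right, y up, looking along -z (the intrinsics and any distortion apply to the point x, -y, -z); pixel columns grow to the right and rows downward; lengths in m; the calibration is good to about 2 mm. A picture is of the moment at which its call begins: read the wrist's pose just before it. calibration takes no time and is no camera call; for the wrist camera it gives the pose at the moment of the call.
A pose or a line that the arm cannot do raises ctrl.IKError and nothing moves.
- ctrl.sign_off(): hands the job in; it is judged then, once.
Trained networks look in the newest picture that a camera, given by its name, has taken for a name from the list of things; names that differ only in an ending like _2 or _b are one class to them, and where a whole thing is asked for, a point or a joint stands for the part that bears it (a point fixed in the world has none). Each returns a list of dicts, best first, with "confidence" (0 to 1); they miss things now and then, are a little off and sometimes report something else, mostly with a low value. They report only what shows in the picture. A call takes as long as a camera call.
- models.recognise(camera, query): "position" ([x, y, z] in m, in world coordinates, good to about 4 mm: the middle of the surface that is visible of it).
- models.trace(camera, query): "region" (384x512 bool, what is visible of it).
The state is a dict: "time_s": time; "joint_positions": joint angles; "qd": joint speeds; "effort": joint torques, N m; "ee_pos": TCP position; "tool_rot": TCP orientation; "wrist_force": force on the tool from outside, world axes, zero at the start; "ft_torque": the same for the moment, N m; "width": finger opening in m; "grasp_force": force on a finger pad.
Only numpy, scipy, OpenCV 4.12 (cv2) and the standard library are available. Lean on these libraries where they do the work, as an engineer would, in place of code of your own. Each camera call takes 0.05 s, during which the arm holds its last target. There are 200 camera calls.

## Working session

There is one attempt and no reset: what is moved stays moved. The work goes in short steps, each a Python script; the robot and the scene stay as the last script left them, time stands still between calls to the robot, and variables do not carry over. Pictures are saved under pics/ and viewed, at most 10 in all, crops included, and the job is handed in when it is done.

```bash
ls; mkdir -p pics
python3 - <<'E'
from cell import ctrl,get_obs,optics,models
import cv2,numpy as np
ims=[]
for c in ("scene","top"):
    im=optics.grab_frame(c); ims.append(im)
    K=optics.calibration(c); print(c,{k:np.round(v,3).tolist() for k,v in K.items()})
    for q in ("cover","drill_jig","handle_grip","clamp_pad","marker","centre_punch","spanner_13","clamp_arm"):
        r=models.recognise(c,q)
        print(c,q,[(np.round(d["position"],3).tolist(),round(d["confidence"],2)) for d in r[:2]])
    cv2.imwrite(f"pics/{c}0.png",cv2.resize(im[:,:,::-1],(800,600),interpolation=cv2.INTER_CUBIC))
o=get_obs();print(o)
E
```

```text
pics
scene {'fx': 473.924, 'fy': 473.924, 'cx': 250.446, 'cy': 186.31, 'k1': 0.063, 'extrinsics': [[-0.814, 0.301, -0.497, -0.109], [-0.581, -0.435, 0.688, 0.547], [-0.009, 0.848, 0.529, 0.645], [0.0, 0.0, 0.0, 1.0]]}
scene cover [([0.395, -0.202, 0.038], 0.7)]
scene drill_jig [([0.451, -0.006, 0.026], 0.76)]
scene handle_grip [([0.469, 0.04, 0.14], 0.67)]
scene clamp_pad [([0.432, -0.026, 0.06], 0.44)]
scene marker [([0.433, -0.025, 0.06], 0.61), ([0.397, -0.203, 0.039], 0.45)]
scene centre_punch [([0.342, -0.138, 0.01], 0.47)]
scene spanner_13 [([0.295, -0.265, 0.004], 0.56)]
scene clamp_arm [([0.463, 0.033, 0.086], 0.58), ([0.452, -0.007, 0.022], 0.55)]
top {'fx': 464.713, 'fy': 464.713, 'cx': 250.939, 'cy': 190.187, 'k1': 0.025, 'extrinsics': [[-0.012, 0.996, -0.088, 0.277], [-1.0, -0.013, -0.003, -0.137], [-0.004, 0.088, 0.996, 1.116], [0.0, 0.0, 0.0, 1.0]]}
top cover [([0.397, -0.21, 0.044], 0.71)]
top drill_jig [([0.444, -0.008, 0.014], 0.88)]
top handle_grip []
top clamp_pad []
top marker [([0.436, -0.388, 0.012], 0.7)]
top centre_punch [([0.345, -0.141, 0.008], 0.52)]
top sp
[... 158 characters left out ...]
[ 1.13738628,  0.43447691,  0.02499617,  1.57320614, -0.01160114,
        1.13397357, -0.07513728]), 'qd': array([-2.98298759e-04,  4.02975070e-05,  1.66366301e-03, -1.45493997e-05,
       -6.77846070e-04,  1.02247600e-03, -2.05043038e-03]), 'effort': array([ 1.62816035e-03, -6.70267224e+01,  1.02426756e+00, -3.16559815e+01,
        1.54609740e-02,  2.31971375e-03, -9.19148260e-05]), 'ee_pos': array([ 0.20298826, -0.59113323,  0.30393477]), 'tool_rot': array([9.86361562e-01, 1.64593033e-01, 5.42596531e-06, 4.04497459e-05]), 'wrist_force': array([0.39212617, 0.35221441, 0.65438451]), 'ft_torque': array([ 0.00578544,  0.01770771, -0.04793036]), 'grasp_force': 0.0, 'width': 0.08558585337311589}
```

View pics/scene0.png

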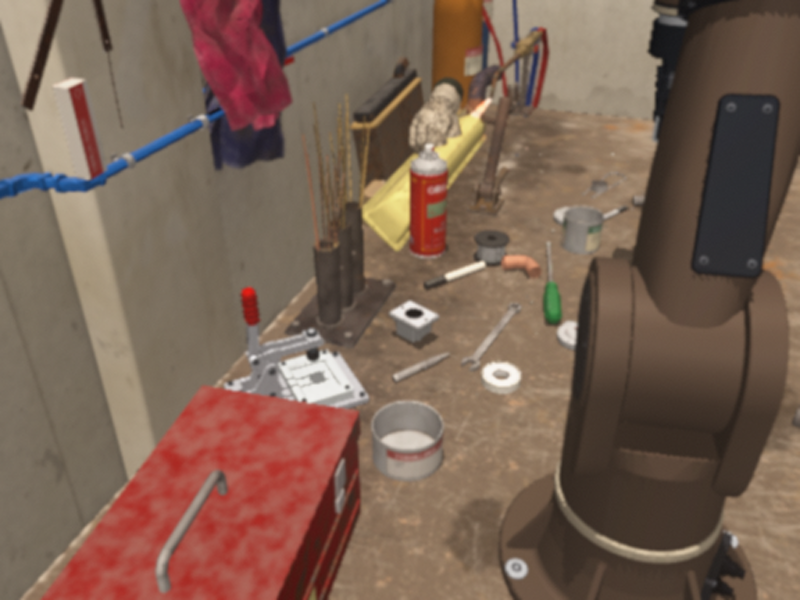

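View pics/top0.png

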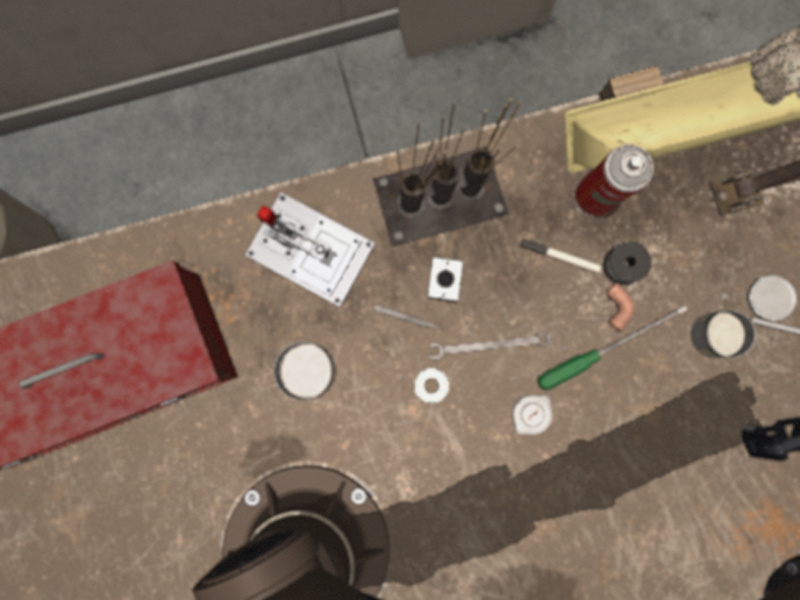

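```bash
cat > h.py <<'E'
from cell import ctrl,get_obs,optics,models
import cv2,numpy as np
from scipy.optimize import least_squares
from scipy.spatial.transform import Rotation as R
def proj(P,C):
    E=np.array(C["extrinsics"]); p=(np.asarray(P,float)-E[:3,3])@E[:3,:3]
    s=np.c_[p[:,0],-p[:,1]]/-p[:,2:3]; s=s*(1+C["k1"]*(s**2).sum(1,keepdims=True))
    return s*[C["fx"],C["fy"]]+[C["cx"],C["cy"]]
def place(q,P):
    x,y,a=q; P=np.asarray(P,float); c,s=np.cos(a),np.sin(a)
    return np.c_[x+c*P[:,0]-s*P[:,1],y+s*P[:,0]+c*P[:,1],P[:,2]]
def fit(P,views,q0):
    "views: list of (model points, pixels, calib)"
    f=lambda q:np.concatenate([(proj(place(q,p),C)-u).ravel() for p,u,C in views])
    r=least_squares(f,q0); return r.x,np.sqrt((r.fun**2).mean())
def pix2w(uv,z,C):
    return least_squares(lambda q:(proj([[q[0],q[1],z]],C)[0]-uv),[.4,-.1]).x
def rot(zdir,ydir):
    "tool orientation with z along zdir and y (closing) near ydir"
    z=np.array(zdir,float);z/=np.linalg.norm(z);y=np.array(ydir,float);y-=z*(y@z);y/=np.linalg.norm(y)
    return R.from_matrix(np.c_[np.cross(y,z),y,z])
def t(): return round(get_obs()["time_s"],2)
E
python3 - <<'E'
from h import *
C=optics.calibration("top")
plate=np.array([[56,111,10],[56,-55,10],[-56,-55,10],[-56,111,10]])/1e3
u=np.array([[283,195],[373,243],[340,304],[248,254]])*.64
J,e=fit(0,[(plate,u,C)],[.44,0,-.5]); print("jig",J,e)
optics.grab_frame("top"); m=models.trace("top","cover")[0]["region"]
c=cv2.minAreaRect(np.argwhere(m)[:,::-1].astype(np.float32)); print(c)
b=np.array([pix2w(p,.04,C) for p in cv2.boxPoints(c)]);print(b,b.mean(0),np.linalg.norm(np.diff(b,axis=0),axis=1))
K=optics.calibration("wrist");E=np.array(K["extrinsics"]);o=get_obs()
T=np.eye(4);T[:3,:3]=R.from_quat(o["tool_rot"]).as_matrix();T[:3,3]=o["ee_pos"]
print(np.round(np.linalg.inv(T)@E,3),K["fx"],K["k1"])
print("tin",pix2w(np.array([305,371])*.64,.05,C), "handle open",place(J,[[0,.165,.038],[0,.074,.166],[0,.102,.04]]))
E
```

```text
jig [ 0.4366901  -0.03430643 -0.51100013] 1.2477520104666422
((284.5699768066406, 178.50999450683594), (20.5060977935791, 25.73868751525879), 8.13010311126709)
[[ 0.3717571  -0.18413535]
 [ 0.43135123 -0.19360447]
 [ 0.42391151 -0.24080824]
 [ 0.36440371 -0.23112553]] [ 0.39785589 -0.2124184 ] [0.06034174 0.04778645 0.06029041]
[[-0.001  0.966  0.259  0.066]
 [ 1.     0.001  0.    -0.   ]
 [ 0.     0.259 -0.966 -0.07 ]
 [ 0.     0.     0.     1.   ]] 337.51103567086597 0.03474169711293039
tin [ 0.26401752 -0.00535725] handle open [[0.51738332 0.10961579 0.038     ]
 [0.47287979 0.03024051 0.166     ]
 [0.48657318 0.05466367 0.04      ]]
```

Run:
```python
from h import *
J=np.array([.4367,-.0343,-.511]); c=np.array([.3979,-.2124,.04]); a=np.arctan2(-.0095,.0596)
jx=np.array([np.cos(J[2]),np.sin(J[2]),0]);jy=np.array([-jx[1],jx[0],0]);Z=np.array([0,0,1.])
cx=np.array([np.cos(a),np.sin(a),0]);cy=np.array([-cx[1],cx[0],0])
def chk(n,g,d,y):
    for s in(1,-1):
        r=rot(d,s*y);q=ctrl.solve_ik(np.asarray(g)-.054*r.as_matrix()[:,2],r.as_quat())
        print(n,s,None if q is None else np.round(q,2))
P=lambda *v:place(J,[v])[0]
for y,z in((.074,.166),(.138,.138),(.165,.038)): chk(("handle",y),P(0,y,z),-Z,jx)
for al in(35,45,55):
    s,k=np.sin(np.radians(al)),np.cos(np.radians(al))
    for sg in(1,-1):
        chk(("pick/regrasp",al,sg),c,-k*Z+s*sg*cy,cx)
    chk(("place",al),P(0,0,.05),-s*Z+k*jy,jx);chk(("preplace",al),P(0,0,.1),-s*Z+k*jy,jx)
r=rot(-Z,cx);
chk("viewcover",c+[0,0,.2],-Z,cx); chk("viewjig",P(0,.02,.27),-Z,jx)
```

```text
('handle', 0.074) 1 [ 0.31  0.36 -0.61  2.    0.27  0.86 -0.96]
('handle', 0.074) -1 [ 0.62  0.5  -1.06  1.98  0.53  0.97  1.93]
('handle', 0.138) 1 [ 0.24  0.47 -0.68  1.94  0.39  0.86 -1.16]
('handle', 0.138) -1 [ 0.47  0.62 -1.06  1.92  0.65  1.    1.74]
('handle', 0.165) 1 [ 0.09  0.63 -0.56  1.98  0.52  0.68 -1.3 ]
('handle', 0.165) -1 [ 0.4   0.84 -1.07  1.95  0.93  0.95  1.48]
('pick/regrasp', 35, 1) 1 [ 1.08  0.74 -0.48  1.95 -0.28  0.84  0.73]
('pick/regrasp', 35, 1) -1 [ 0.61  0.69  0.19  2.   -0.74  1.01 -1.94]
('pick/regrasp', 35, -1) 1 [-0.02  0.59 -0.08  2.27  1.03  0.77 -1.19]
('pick/regrasp', 35, -1) -1 [ 0.67  0.89 -1.07  2.22  1.3   1.43  1.72]
('place', 35) 1 [ 1.16  0.88 -0.7   2.28 -1.08  0.49  1.18]
('place', 35) -1 [ 1.02  0.82 -0.51  2.29 -1.23  0.63 -1.82]
('preplace', 35) 1 [ 1.14  0.74 -0.67  2.29 -1.06  0.61  1.07]
('preplace', 35) -1 [ 0.75  0.64 -0.16  2.32 -1.3   0.9  -1.83]
('pick/regrasp', 45, 1) 1 [ 1.14  0.83 -0.48  1.88 -0.36  0.98  0.84]
('pick/regrasp', 45, 1) -1 [ 0.67  0.79  0.21  1.93 -0.79  1.19 -1.85]
('pick/regrasp', 45, -1) 1 [-0.17  0.68 
[... 404 characters left out ...]
.41  1.11  0.92]
('pick/regrasp', 55, 1) -1 [ 0.71  0.89  0.23  1.86 -0.83  1.36 -1.78]
('pick/regrasp', 55, -1) 1 [-0.28  0.79  0.01  2.24  1.07  1.01 -1.45]
('pick/regrasp', 55, -1) -1 [-1.04  1.4   1.27  2.3  -0.74  0.51 -2.7 ]
('place', 55) 1 [ 0.94  0.64 -0.68  2.3  -0.78  0.31  0.62]
('place', 55) -1 [ 0.45  0.55 -0.04  2.34 -1.3   0.61 -2.02]
('preplace', 55) 1 [ 0.91  0.5  -0.63  2.28 -0.78  0.46  0.55]
('preplace', 55) -1 [ 0.37  0.43  0.06  2.33 -1.16  0.7  -2.2 ]
viewcover 1 [ 0.74  0.2  -0.42  1.96  0.09  1.    0.11]
viewcover -1 [-0.58  0.27  1.18  2.05 -0.29  1.01 -2.55]
viewjig 1 [ 0.45  0.18 -0.6   1.92  0.12  1.08 -0.71]
viewjig -1 [ 0.8   0.28 -1.06  1.89  0.27  1.12  2.27]
```

```bash
cat >> h.py <<'E'
Z=np.array([0,0,1.])
def axes(a): x=np.array([np.cos(a),np.sin(a),0]); return x,np.array([-x[1],x[0],0])
def pose(g,d,y,s=.054):
    r=rot(d,y); return np.asarray(g,float)-s*r.as_matrix()[:,2],r.as_quat()
def shot(n,f):
    C=optics.calibration("wrist"); im=optics.grab_frame("wrist"); cv2.imwrite(f"pics/{f}.png",cv2.resize(im[:,:,::-1],(800,600),interpolation=cv2.INTER_CUBIC))
    import pickle; pickle.dump(C,open(f"{f}.pkl","wb")); return im,C
E
python3 - <<'E'
from h import *
J=np.array([.4367,-.0343,-.511]); c=np.array([.3979,-.2124,.04]); cx,cy=axes(-.158); jx,jy=axes(J[2])
ctrl.goto(*pose(c+[0,0,.2],-Z,cx)); im,C=shot(0,"w_cover"); print(t())
m=models.trace("wrist","cover")[0]["region"]
b=cv2.minAreaRect(np.argwhere(m)[:,::-1].astype(np.float32)); B=cv2.boxPoints(b)
w=np.array([pix2w(p,.04,C) for p in B]);print(B.tolist(),w,w.mean(0),np.linalg.norm(np.diff(w,axis=0),axis=1))
ctrl.goto(*pose(place(J,[[0,.02,.27]])[0],-Z,jx)); im,C=shot(0,"w_jig"); print(t())
print(np.round(proj(place(J,[[.056,.111,.01],[.056,-.055,.01],[-.056,-.055,.01],[-.056,.111,.01]]),C)/.64))
E
```

```text
2.62
[[223.917724609375, 142.55706787109375], [284.933837890625, 141.42715454101562], [285.8138427734375, 188.94790649414062], [224.7977294921875, 190.07781982421875]] [[ 0.37350718 -0.1829903 ]
 [ 0.43117012 -0.19131491]
 [ 0.42559088 -0.2379068 ]
 [ 0.36570727 -0.22931168]] [ 0.39899386 -0.21038092] [0.05826073 0.04692475 0.0604973 ]
3.54
[[478. 115.]
 [469. 344.]
 [324. 344.]
 [315. 116.]]
```

View pics/w_cover.png

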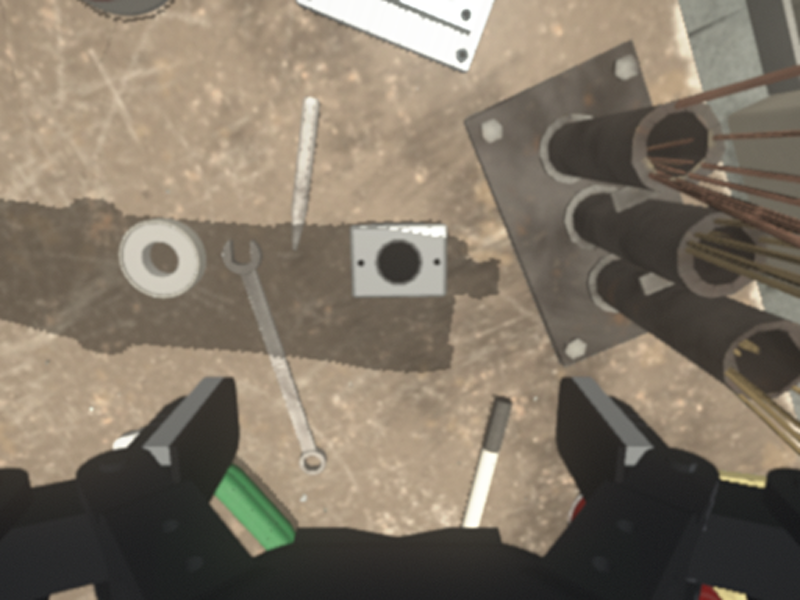

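View pics/w_jig.png

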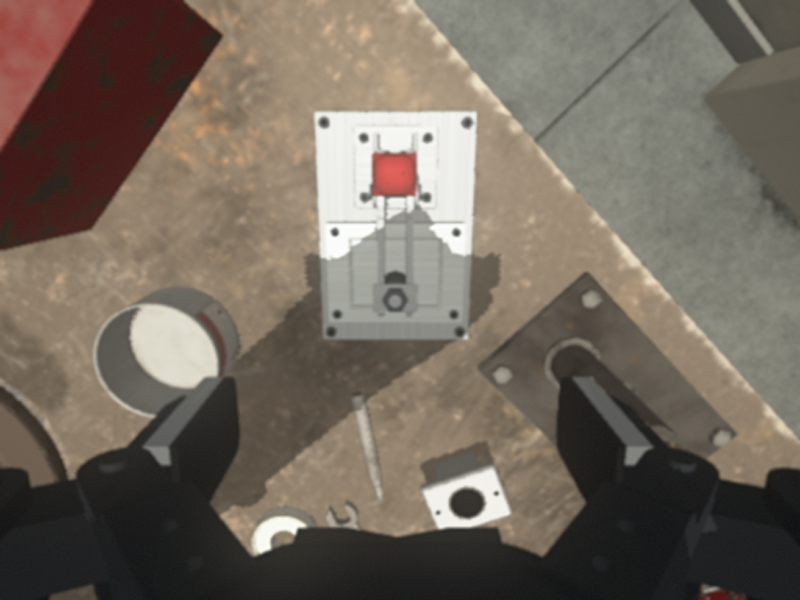

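Run:
```python
from h import *
import pickle
C=pickle.load(open("w_jig.pkl","rb"));T=optics.calibration("top")
plate=np.array([[56,111,10],[56,-55,10],[-56,-55,10],[-56,111,10]])/1e3
nest=np.array([[49,36,24],[49,-36,24],[-49,-36,24],[-49,36,24]])/1e3
u=np.array([[476,112],[467,339],[323,339],[315,112]])*.64
n=np.array([[470,222],[466.5,322],[324.5,322],[321.5,222]])*.64
q0=[.4367,-.0343,-.511]
q,e=fit(0,[(plate,u,C)],q0);print(q,e)
q2,e=fit(0,[(plate,u,C),(nest,n,C)],q0);print(q2,e)
ut=np.array([[283,195],[373,243],[340,304],[248,254]])*.64
print(fit(0,[(plate,u,C),(nest,n,C),(plate,ut,T)],q0))
print(np.round((proj(place(q2,nest),C)-n)/.64,1),np.round((proj(place(q2,plate),C)-u)/.64,1))
print(np.round(proj(place(q2,[[.009,.0655,.18],[-.009,.0655,.18],[.0095,.082,.18]]),C)/.64)) # handle top expected ~ (373..416)
# pocket outline
pk=np.array([[33.7,26.7,24],[33.7,-26.7,24],[-33.7,-26.7,24],[-33.7,26.7,24]])/1e3
print("pocket mouth px",np.round(proj(place(q2,pk),C)/.64))
Cc=pickle.load(open("w_cover.pkl","rb"))
for p in((399,262),(361,263),(437,262)):print(pix2w(np.array(p)*.64,.04,Cc))
```

```text
[ 0.43723759 -0.03132394 -0.5142143 ] 0.7188423775874324
[ 0.43761047 -0.03105082 -0.51349762] 1.4547981729798845
(array([ 0.43752101, -0.03137041, -0.51327293]), np.float64(1.4917204341159411))
[[-4.3  1.3]
 [-4.3 -0.3]
 [ 4.1 -0.5]
 [ 3.7  1.1]] [[ 1.5 -1.4]
 [ 1.3  0.8]
 [-0.5  0.6]
 [-1.3 -1.7]]
[[417. 197.]
 [372. 197.]
 [419. 154.]]
pocket mouth px [[443. 237.]
 [442. 310.]
 [349. 309.]
 [347. 236.]]
[ 0.39924352 -0.21189411]
[ 0.37573946 -0.20870516]
[ 0.42262941 -0.21571471]
```

```bash
cat >> h.py <<'E'
J=np.array([.4374,-.0313,-.5137]); jx,jy=axes(J[2])
def P(x,y,z): return place(J,[[x,y,z]])[0]
def arc(deg): a=np.radians(deg); return P(0,.065+.104*np.cos(a),.065+.104*np.sin(a))
def swing(a0,a1,n):
    pk=0
    for a in np.linspace(a0,a1,n+1)[1:]:
        ctrl.move_straight(pose(arc(a),-Z,jx)[0],rate=.12); o=get_obs(); pk=max(pk,np.linalg.norm(o["wrist_force"]))
        print(round(a),np.round(o["wrist_force"],1),round(o["width"],4),round(o["time_s"],2))
E
python3 - <<'E'
from h import *
ctrl.gripper_to(.05); g=arc(85)
ctrl.goto(*pose(g+[0,0,.05],-Z,jx)); ctrl.move_straight(pose(g,-Z,jx)[0]); ctrl.gripper_to(0)
o=get_obs();print(o["width"],o["grasp_force"],o["wrist_force"],t())
if o["width"]>.012: swing(85,-15.3,9)
optics.grab_frame("scene")
for q in("handle_grip","clamp_pad","clamp_arm"):print(q,[(np.round(d["position"],3),d["confidence"]) for d in models.recognise("scene",q)[:1]], )
print(arc(-15),P(0,.052,.13))
E
```

```text
0.01688110803446827 58.638065457344055 [-3.13389399  0.54243077  7.71192392] 5.27
74 [-3.4  2.6 14.2] 0.0168 5.58
63 [-1.2  3.1  8. ] 0.0172 5.9
52 [-1.1  4.3  4.8] 0.0171 6.22
40 [0.  4.6 3.6] 0.0171 6.53
29 [0.6 5.1 3.7] 0.0172 6.85
18 [0.6 5.4 2.1] 0.0174 7.17
7 [1.2 5.2 2.6] 0.0173 7.48
-4 [1.5 7.8 1.5] 0.0172 7.8
-15 [ 2.   8.1 -0.6] 0.0174 8.12
handle_grip [(array([0.486, 0.065, 0.053]), 0.59)]
clamp_pad []
clamp_arm [(array([0.47, 0.04, 0.08]), 0.9)]
[0.51870572 0.11280122 0.03808282] [0.46295296 0.01398848 0.13      ]
```

```bash
cat >> h.py <<'E'
cv=np.array([.399,-.2116]); ca=-.146; cx,cy=axes(ca)
def T(Rm,p): M=np.eye(4);M[:3,:3]=Rm;M[:3,3]=p;return M
def tool(g,d,y,s): p,q=pose(g,d,y,s); return T(R.from_quat(q).as_matrix(),p)
def pq(M): return M[:3,3],R.from_matrix(M[:3,:3]).as_quat()
# cover frame: at the pick z down, y=cy => x = y x z = -cx
Opick=T(np.c_[-cx,cy,-Z],[*cv,.040])
Rl=R.from_rotvec(-cx*np.radians(85.4)).as_matrix()
lay=cv-.02*cy
Olie=T(Rl@Opick[:3,:3],[*lay,.0236])
al=np.radians(47)
Tp=tool([*cv,.036],-np.cos(al)*Z+np.sin(al)*cy,cx,.052)
Tl=Olie@np.linalg.inv(Opick)@Tp
def up(M,h): N=M.copy();N[2,3]+=h;return N
def back(M,h): N=M.copy();N[:3,3]-=h*M[:3,2];return N
E
python3 - <<'E'
from h import *
print(np.round(Olie,3))
for M in(Tp,back(Tp,.08),Tl,up(Tl,.1),back(Tl,.1)): print(np.round(M[:3,3],3),ctrl.solve_ik(*pq(M)) is not None)
ctrl.gripper_to(.05); ctrl.move_straight(get_obs()["ee_pos"]+[0,0,.2],rate=.3)
V=pose([*cv,.24],-Z,cx); ctrl.goto(*V); print(t())
ctrl.gripper_to(.08)
ctrl.goto(*pq(back(Tp,.09))); ctrl.move_straight(Tp[:3,3]); 
im,C=shot(0,"w_pick"); ctrl.gripper_to(0); o=get_obs();print(o["width"],o["grasp_force"],o["wrist_force"],t())
E
```

```text
Traceback (most recent call last):
  File "h.py", line 45, in <module>
    lay=cv-.02*cy
        ~~^~~~~~~
ValueError: operands could not be broadcast together with shapes (2,) (3,)
```

```bash
sed -i 's/lay=cv-.02\*cy/lay=cv-.02*cy[:2]/' h.py
python3 - <<'E'
from h import *
print(np.round(Olie,3))
for M in(Tp,back(Tp,.08),Tl,up(Tl,.1),back(Tl,.1)): print(np.round(M[:3,3],3),ctrl.solve_ik(*pq(M)) is not None)
ctrl.gripper_to(.05); ctrl.move_straight(get_obs()["ee_pos"]+[0,0,.2],rate=.3)
V=pose([*cv,.24],-Z,cx); ctrl.goto(*V); print(t())
ctrl.gripper_to(.08)
ctrl.goto(*pq(back(Tp,.09))); ctrl.move_straight(Tp[:3,3]); 
im,C=shot(0,"w_pick"); ctrl.gripper_to(0); o=get_obs();print(o["width"],o["grasp_force"],o["wrist_force"],t())
E
```

```text
[[-0.989  0.012 -0.145  0.396]
 [ 0.145  0.079 -0.986 -0.231]
 [-0.    -0.997 -0.08   0.024]
 [ 0.     0.     0.     1.   ]]
[ 0.393 -0.249  0.071] True
[ 0.385 -0.307  0.126] True
[ 0.4   -0.203  0.064] True
[ 0.4   -0.203  0.164] True
[ 0.409 -0.142  0.142] True
10.85
0.05914386110825728 63.11566114425659 [-0.62292347 -1.03143182  5.24665269] 13.2
```

View pics/w_pick.png

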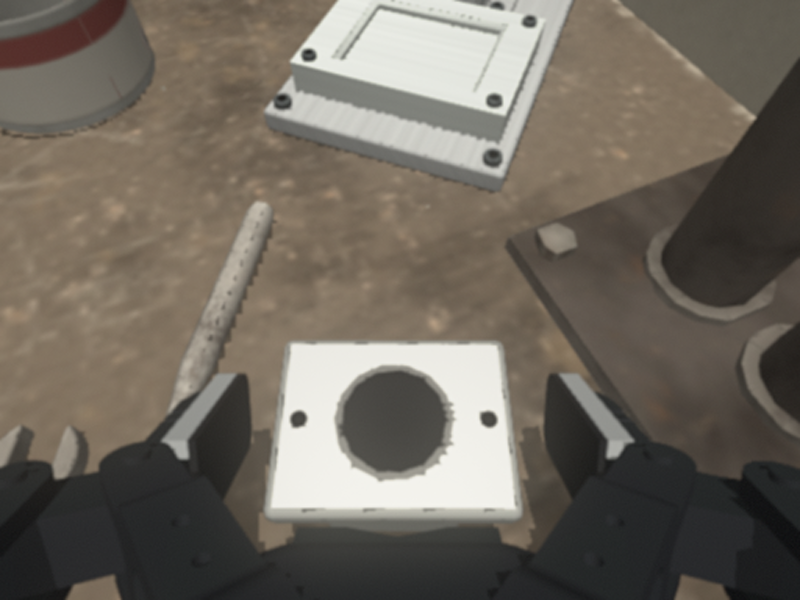

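Run:
```python
from h import *
ctrl.move_straight(up(Tp,.1)[:3,3],rate=.2); ctrl.goto(*pose([*cv,.17],-Z,cx,.052)); ctrl.goto(*pq(up(Tl,.08)))
print(get_obs()["width"],t())
ctrl.move_straight(up(Tl,.006)[:3,3],rate=.15); f0=get_obs()["wrist_force"]; 
for h in(.004,.002,.001,0,-.001):
    ctrl.move_straight(up(Tl,h)[:3,3],rate=.03); f=get_obs()["wrist_force"]-f0; print(h,np.round(f,1))
    if f[2]>4: break
ctrl.gripper_to(.078); print(t(),get_obs()["wrist_force"])
ctrl.move_straight(back(Tl,.1)[:3,3],rate=.25)
ctrl.goto(*pose([*cv,.24],-Z,cx)); im,C=shot(0,"w_lie"); 
m=models.trace("wrist","cover")[0]["region"]; B=cv2.minAreaRect(np.argwhere(m)[:,::-1].astype(np.float32));print(B,t())
def O(p): return (Olie[:3,:3]@(np.array(p)/1e3)+Olie[:3,3])
pts=[O(p) for p in([30,-23,0],[-30,-23,0],[18,-21,34],[-18,-21,34],[18,-21,8],[-18,-21,8],[0,0,40])]
print(np.round(proj(pts,C)/.64))
```

```text
0.05893530045328573 15.63
0.004 [-0.2  0.9 -0.8]
0.002 [ 0.2  0.5 -0.7]
0.001 [ 0.3 -0.6 -0.3]
0 [-1.6  3.6  9.6]
17.61 [-0.06558443  0.13717164  0.07839779]
((256.5, 203.0), (48.0, 61.0), 90.0) 19.45
[[351. 303.]
 [448. 303.]
 [372. 351.]
 [427. 351.]
 [371. 313.]
 [428. 313.]
 [400. 346.]]
```

View pics/w_lie.png

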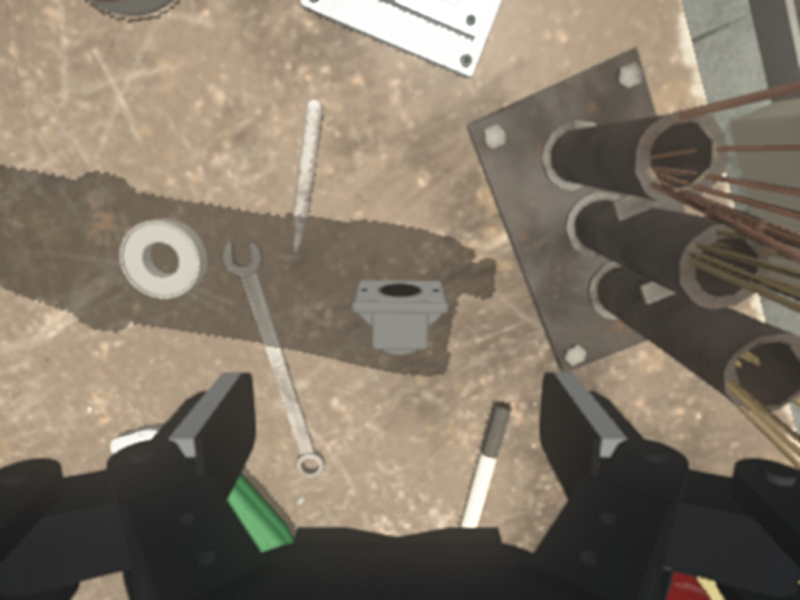

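```bash
cat >> h.py <<'E'
s2=np.sqrt(.5); a2=np.array([0,s2,-s2])
Gobj=tool([0,0,.029],a2,[1,0,0],.060)   # tool in the cover frame
Ojig=T(np.c_[jx,jy,Z],P(0,0,.019))
Tr=Olie@Gobj; Tf=Ojig@Gobj
E
python3 - <<'E'
from h import *
for M in(Tr,back(Tr,.08),up(Tr,.1),Tf,up(Tf,.08),back(Tf,.1)): print(np.round(M[:3,3],3),np.round(M[:3,1],2),np.round(ctrl.solve_ik(*pq(M)),2))
ctrl.gripper_to(.06); ctrl.goto(*pq(back(Tr,.09))); ctrl.move_straight(Tr[:3,3]); ctrl.gripper_to(0)
o=get_obs();print(o["width"],o["grasp_force"],o["wrist_force"],t())
if .03<o["width"]<.04:
    ctrl.move_straight(up(Tr,.12)[:3,3],rate=.2); print(np.round(get_obs()["joint_positions"],2))
    ctrl.goto(*pq(up(Tf,.07))); print(get_obs()["width"],t())
im,C=shot(0,"w_pre")
s=optics.grab_frame("scene"); m=models.trace("scene","cover"); S=optics.calibration("scene")
u=proj([P(0,0,.1)],S)[0].astype(int); print(u)
c=s[max(u[1]-75,0):u[1]+75,max(u[0]-100,0):u[0]+100]; cv2.imwrite("pics/s_pre.png",cv2.resize(c[:,:,::-1],(800,600),interpolation=cv2.INTER_CUBIC))
E
```

```text
[ 0.385 -0.305  0.06 ] [-0.99  0.15 -0.  ] [ 0.26  1.28  1.14  1.83 -1.16  1.93 -1.33]
[ 0.376 -0.365  0.112] [-0.99  0.15 -0.  ] [ 0.36  1.2   1.14  1.7  -1.07  1.98 -1.4 ]
[ 0.385 -0.305  0.16 ] [-0.99  0.15 -0.  ] [ 0.25  1.07  1.14  1.82 -1.03  1.94 -1.45]
[ 0.417 -0.068  0.09 ] [ 0.87 -0.49  0.  ] [ 0.9   0.68 -0.47  2.32 -1.21  0.53  1.17]
[ 0.417 -0.068  0.17 ] [ 0.87 -0.49  0.  ] [ 0.77  0.46 -0.3   2.3  -1.11  0.75  0.97]
[ 0.382 -0.13   0.161] [ 0.87 -0.49  0.  ] [ 0.87  0.49 -0.2   2.27 -1.    0.84  1.02]
0.03468720459721209 59.48334574699402 [-0.65211727 -2.95425348  5.27465374] 22.37
[ 0.3   0.95  1.    1.81 -0.96  1.84 -1.56]
0.03487555176824593 25.45
[199 209]
```

View pics/s_pre.png

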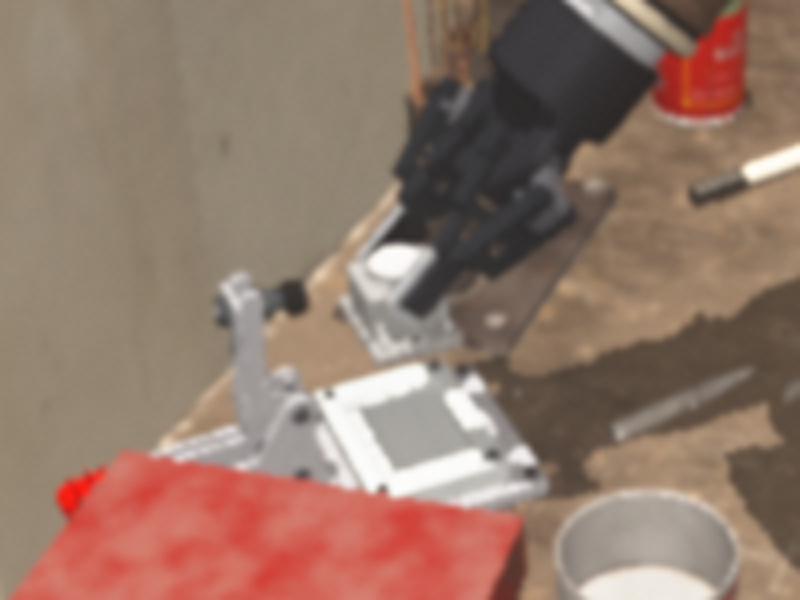

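View pics/w_pre.png

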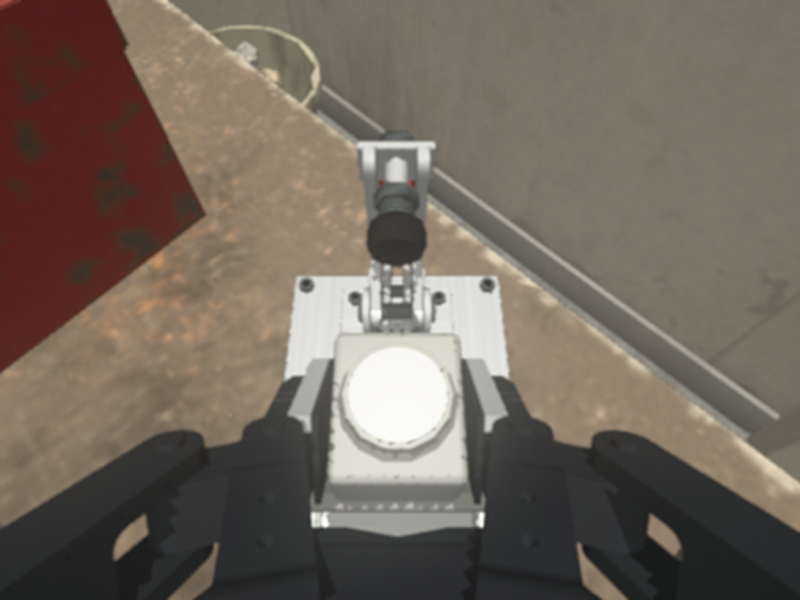

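Run:
```python
from h import *
import pickle
C=pickle.load(open("w_pre.pkl","rb"))
O=up(Ojig,.07)
ob=lambda p:O[:3,:3]@(np.array(p)/1e3)+O[:3,3]
print("boss c, block top corners pred",np.round(proj([ob(p) for p in([0,0,40],[-18,21,34],[18,21,34],[-18,-21,34],[18,-21,34],[-30,-23,8],[30,-23,8])],C)/.64))
ctrl.move_straight(up(Tf,.010)[:3,3],rate=.15); ctrl.hold(.2); f0=get_obs()["wrist_force"]
for h in np.arange(.008,-.0035,-.001):
    ctrl.move_straight(up(Tf,h)[:3,3],rate=.03); o=get_obs(); f=o["wrist_force"]-f0; print(round(h,4),np.round(f,1),round(o["ee_pos"][2]-Tf[2,3],4))
    if f[2]>14: break
print(t())
```

```text
boss c, block top corners pred [[396. 393.]
 [332. 329.]
 [460. 329.]
 [321. 486.]
 [472. 486.]
 [289. 512.]
 [504. 512.]]
0.008 [ 1.8 -0.5  0.3] 0.008
0.007 [ 1.4 -0.1  0.4] 0.007
0.006 [0.5 1.8 0.4] 0.006
0.005 [ 1.   0.1 -0.5] 0.005
0.004 [1.7 0.5 1. ] 0.0039
0.003 [0.5 1.1 0.8] 0.003
0.002 [ 0.9 -0.3  0.7] 0.002
0.001 [0.9 1.5 6.2] 0.0013
0.0 [-3.3 -3.7 20.7] 0.0011
28.87
```

Run:
```python
from h import *
ctrl.gripper_to(.06); print(get_obs()["wrist_force"]); ctrl.move_straight(back(Tf,.09)[:3,3],rate=.25)
im,C=shot(0,"w_seat"); print(t())
ob=lambda p:Ojig[:3,:3]@(np.array(p)/1e3)+Ojig[:3,3]
print(np.round(proj([ob(p) for p in([0,0,40],[-18,21,34],[18,21,34],[-18,-21,34],[18,-21,34],[-30,-23,8],[30,-23,8],[-30,23,8],[30,23,8],[-49,-36,5],[49,-36,5])],C)/.64).tolist())
```

```text
[ 0.26193608 -0.35017123  0.24161051]
29.79
[[396.0, 300.0], [356.0, 266.0], [436.0, 265.0], [352.0, 352.0], [441.0, 352.0], [329.0, 380.0], [463.0, 380.0], [335.0, 291.0], [457.0, 291.0], [284.0, 411.0], [508.0, 411.0]]
```

View pics/w_seat.png

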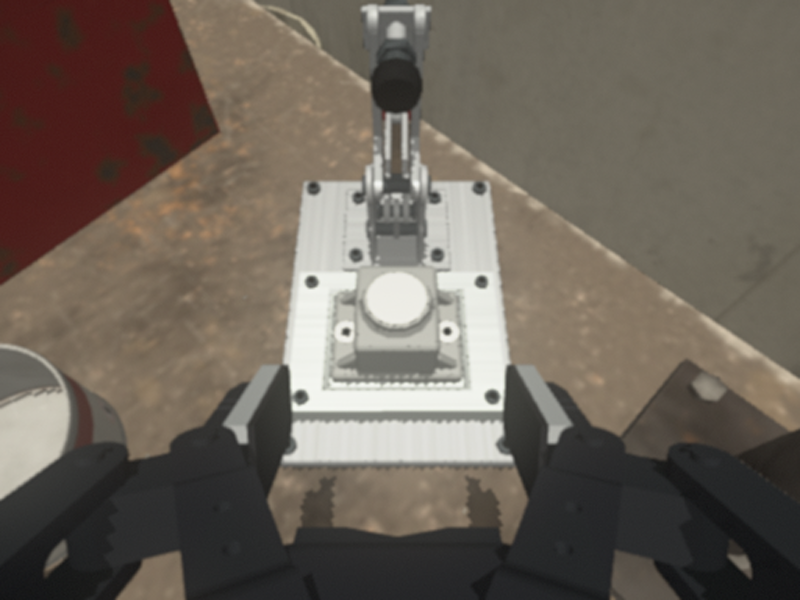

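Run:
```python
from h import *
ctrl.move_straight(get_obs()["ee_pos"]+[0,0,.15],rate=.3); ctrl.gripper_to(.05)
g=arc(-15.1); ctrl.goto(*pose(g+[0,0,.15],-Z,jx)); ctrl.move_straight(pose(g,-Z,jx)[0],rate=.2); ctrl.gripper_to(0)
o=get_obs();print(o["width"],o["grasp_force"],o["wrist_force"],t())
if o["width"]>.012: swing(-15.1,85.5,10)
print(np.round(get_obs()["ee_pos"]-pose(arc(85.5),-Z,jx)[0],4))
```

```text
0.01655751054078245 60.092816948890686 [-1.46564327  1.20584253  3.91308415] 33.57
-5 [-2.4 -1.9 -1.6] 0.0169 33.87
5 [-2.1 -2.4 -1.5] 0.0169 34.17
15 [-3.2 -3.1 -1.5] 0.017 34.47
25 [-4.1 -4.  -0.7] 0.0169 34.77
35 [-3.5 -3.9 -2.9] 0.0169 35.07
45 [-3.1 -2.3 -2.3] 0.0169 35.37
55 [-3.5 -2.9  0.3] 0.017 35.67
65 [-2.5  0.4  3.4] 0.0168 35.97
75 [-1.4  2.7  3.4] 0.0165 36.27
86 [-2.4 -1.2 -0.3] 0.0166 36.57
[-0.0002 -0.0003 -0.0002]
```

Run:
```python
from h import *
ctrl.gripper_to(.05); ctrl.move_straight(get_obs()["ee_pos"]+[0,0,.1],rate=.2)
ctrl.goto(*pose(P(0,-.16,.26),-Z+.55*jy,jx)); ctrl.hold(.3); print(t())
im,C=shot(0,"w_end"); b=im
s=optics.grab_frame("scene"); S=optics.calibration("scene")
u=proj([P(0,.03,.08)],S)[0].astype(int)
c=s[u[1]-60:u[1]+60,u[0]-80:u[0]+80]
a=cv2.resize(c,(400,300),interpolation=cv2.INTER_CUBIC); w=cv2.resize(b,(400,300),interpolation=cv2.INTER_AREA)
uw=proj([P(0,.03,.06)],C)[0].astype(int); y0,x0=np.clip(uw[1]-90,0,204),np.clip(uw[0]-120,0,272)
z=cv2.resize(b[y0:y0+180,x0:x0+240],(800,600)); 
cv2.imwrite("pics/end.png",np.hstack([cv2.resize(c,(400,300)),cv2.resize(z,(400,300))])[:,:,::-1])
for q in("clamp_pad","handle_grip","cover"):
    r=models.recognise("scene",q)[:1]; print(q,[(np.round(d["position"],3),round(d["confidence"],2)) for d in r])
print(P(0,.074,.166),P(0,0,.059))
```

```text
39.12
clamp_pad []
handle_grip [(array([0.473, 0.041, 0.138]), 0.81)]
cover [(array([ 0.428, -0.02 ,  0.042]), 0.9)]
[0.47376383 0.03314899 0.166     ] [ 0.4374 -0.0313  0.059 ]
```

View pics/end.png

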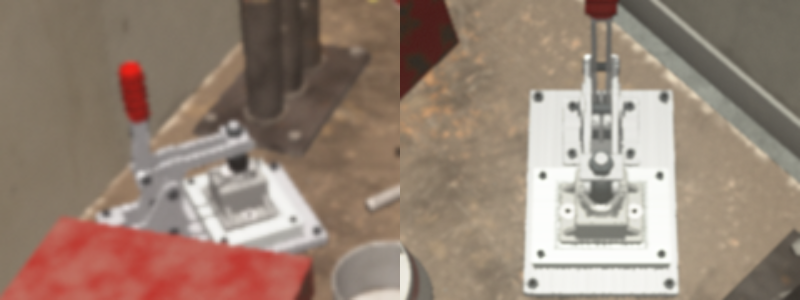

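```bash
python3 -c "
from h import *
print(t(),get_obs()['wrist_force']); print(ctrl.sign_off())"
```

```text
39.38 [-0.38371852 -1.18113132 -0.29313021]
the job is handed in; nothing more can be done
None
```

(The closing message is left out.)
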